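Let a vial rack through the drop gate

ROBOT

A 7-joint arm with a two-finger parallel gripper is mounted at the origin on a cart in front of the work surface, level with it; the furniture and walls round the work are solid. World frame = base frame: x ahead of the robot, y to its left, z up, the work surface at z = 0. Lengths are in m, angles in rad, forces in N, time in s.
With the tool pointing down it reaches from about 0.4 to 0.85 m from the base axis. Payload 10.4 kg.
Tool frame: the origin (TCP) lies between the finger pads; the fingertips stand 19 mm ahead of it and the grasp point (between the pads) is the TCP (manip.tip_reach is the z of the fingertips in the tool frame, in m); z points along the fingers, y is the direction in which the jaws open and shut (so a half turn about z gives the same grasp; the last joint's range is limited). The gripper opens to 85 mm and grips with 20 to 120 N. Pads are 22 mm wide; open, the fingers measure 114 mm over their backs; the gripper's body (76 mm by 85 mm) begins 54 mm behind the grasp point. The pads swing forward as they close: fully open they stand 13 mm farther back than shut.
Start: joints at [1.156, 0.332, -0.065, 1.46, 0.022, 1.35, -0.088], TCP at [0.239, -0.578, 0.25] pointing down, gripper open.
Joint ranges: [-2.6, 2.6], [-0.5, 2.12], [-1.47, 1.34], [0.16, 2.42], [-1.27, 4.41], [0.06, 2.06], [-2.6, 2.6]. Speed limits (rad/s): [2.22, 2.22, 2.79, 2.79, 3.14, 3.14, 3.14].

INTERFACE

Orientations are given as a unit quaternion [x, y, z, w].
In Python, from workcell import sensors, cams, manip gives the robot as it stands.
- The arm moves only by the shell command python3 -m jog 'ROWS' [FORCE]. ROWS is JSON, a list of rows, each a list of 3 entries, a list of its own where there are three numbers: the shift along the world's x, y, z in m, then the turn, a rotation vector about the world's x, y, z in rad, then the opening in per cent of the stroke, from 0 (shut) to 100 (fully open). In form: [[[dx, dy, dz], [wx, wy, wz], grip], ...]. A call has 1 to 5 rows; each row shifts and turns the pose as measured when the row begins; what a row does not reach is not made up. A row lasts 1/8 s, in which the tool goes at most 62.5 mm and 10.7 degrees, less where a joint would pass 70% of its speed; a pose out of reach is approached as far as the arm can. A call with a gripper value outside its range is refused whole. The fingers move at their own pace and stop on an object; FORCE is the grip in N (left out, the last holds). Time passes only in rows, so rows that do not move let the fingers close. It gives the time, the measured TCP pose, the force and the opening at its end, in the units of the state.
- sensors.get_obs(): the state, without advancing time (a new reading comes with each control period).
- cams.camera(name): name is "scene" or "top"; returns (picture, depth): 420x560x3 uint8, red, green, blue; 420x560 float32, m along the optical axis (not along the pixel's ray), 0 where there is no reading.
- cams.camera_model(name): a dict with "intrinsics" (3x3 intrinsics, pixels), "k1" (the pictures are not rectified: a ray, as slopes to the right and down, at radius r is drawn at 1 + k1 r^2 times it, then the intrinsics apply), "view" (4x4, takes a point from world to camera coordinates). Camera axes: x right, y down, z forward; pixel columns grow to the right and rows downward; lengths in m; the calibration is good to about 2 mm. A picture is of the moment at which its call begins. camera_model takes no time and is no camera call.
- manip.hand_in(): hands the job in, once; it reports no verdict.
The state is a dict: "clock": time; "joint_pos": joint angles; "joint_velocities": joint speeds; "tau": joint torques, N m; "position": TCP position; "ee_rot": TCP orientation; "ft_force": force on the tool from outside, world axes, zero at the start; "torque": the same for the moment, N m; "grip_width": opening from 0.0 (shut) to 1.0 (fully open).
Only numpy, scipy, OpenCV 4.12 (cv2) and the standard library are available. Lean on these libraries where they do the work, as an engineer would, in place of code of your own. Each camera call takes 0.05 s, during which the arm holds its last target.

TASK

The rack of amber vials is waiting in the lane behind the closed red drop gate. Press the long treadle down with one fingertip to hold the gate down, and keep holding it while you push the rack along the lane, over the gate and home against the rubber end stop; then let go so the gate springs up again behind the rack. Only press and push: do not lift or tip the rack, and leave the bottles, the beaker and the tin where they stand.

Things in the scene. Friction and masses are not known exactly. Their poses are not given: they have to be found in the camera images.
- lane: aluminium guide lane, fixed. Origin: on the worktop under the gate slot, on the lane's centre line. +x: the way the rack must travel (roughly to the robot's right), +y away from the robot, z up. Flat deck 40 mm above the worktop, x=-205 mm (open flared mouth) to +112 mm. Guide fences: inner faces 22 mm either side of the centre line, tops 48.5 mm above the worktop. Gate bearings on the far side at y=+45 mm.
- end_stop (a point): middle of the rubber face of the end stop in the lane (lane x=+96 mm, y=0, 61 mm above the worktop). The stop plate behind it is 50 mm wide and 76 mm high.
- rack: white rack with 12 amber, silver-capped vials fixed in it: 84 mm long (x), 40 wide (y), 36 high, 0.3 to 0.46 kg. Origin: centre of its underside. Stands on the deck between the fences, +x along the lane's +x. Both ends are flat upright plates (top 76 mm above the worktop), to be pushed on. Starts with its centre 62 to 92 mm before the gate; home against the end stop its centre is at lane x=+54 mm.
- treadle (a point): the gate's press bar with a black rubber tread, 190 mm long (x, along the lane), 30 mm wide, on the robot's side: lane y=-58 mm, x=-167 to +23 mm. The point: middle of its top face, 83 mm above the worktop; goes down 24 mm until the gate is flush, 33 mm to its stop, moving 9 to 11 mm toward the robot. Pressing anywhere along it works; a fingertip can slide along it. Needs 2 to 5 N; springs back.
- gate (a joint): hinge of gate and treadle, axle along the lane's far side. 0 = gate up: a red blade 5 mm thick stands up through the deck at lane x=0, 5 to 13 mm high, and blocks the rack; 0.22 rad = blade level with the deck, the rack can pass; 0.30 rad = lower stop. A spring returns it to 0 unless held down.
- capped_bottle: clear bottle with black cap, 33 mm wide, 79 mm high, beyond the lane. Origin: centre of its underside. To be left alone.
- tinted_bottle: clear bottle with tan contents and black cap, 33 mm wide, 79 mm high, beyond the lane. Origin: centre of its underside. To be left alone.
- small_beaker: glass beaker 42 mm wide, 50 mm high, beyond the lane. Origin: centre of its underside. To be left alone.
- gold_tin: gold tin 68x97x29 mm, to the right of the lane. Origin: centre of its underside. To be left alone.

How it is judged:
By the outcome, as a careful person would: the job done as asked, in the order asked, and still so for the second after the job is handed in, with the robot touching nothing.
It also fails if it takes over 43 s, if anything falls off the work surface, if the arm or the gripper's body presses on something with over 40 N, if the wrist force passes 120 N, or if a joint passes its speed limit or range.

## Working session

There is one attempt and no reset: what is moved stays moved. The work goes in short steps, Python scripts to look and compute and a shell command to move; the robot and the scene stay as the last step left them, time stands still between calls to the robot, and variables do not carry over. Pictures are saved under pics/ and viewed, and the job is handed in when it is done.

```bash
ls; mkdir -p pics
python3 - <<'E'
from workcell import sensors,cams,manip
import cv2,numpy as np
o=sensors.get_obs()
for k,v in o.items(): print(k,np.round(v,3))
print(manip.tip_reach)
for n in("scene","top"):
    p,d=cams.camera(n); cv2.imwrite(f"pics/{n}0.png",p[:,:,::-1]); np.save(f"pics/{n}0d.npy",d)
    m=cams.camera_model(n); print(n,m)
E
```

```text
pics
clock 0.0
joint_pos [ 1.156  0.333 -0.065  1.461  0.022  1.35  -0.088]
joint_velocities [-0.001 -0.001  0.001  0.001  0.001  0.    -0.   ]
tau [-0.0000e+00 -6.2546e+01  4.9000e-02 -3.9160e+01  1.6000e-02  1.0000e-02
  0.0000e+00]
position [ 0.239 -0.577  0.25 ]
ee_rot [ 0.981  0.195 -0.    -0.001]
ft_force [-0.196 -0.262  0.138]
torque [-0.019  0.057 -0.032]
grip_width 1.001
0.019
scene {'intrinsics': array([[417.42144758,   0.        , 273.22495706],
       [  0.        , 417.42144758, 209.13581524],
       [  0.        ,   0.        ,   1.        ]]), 'k1': -0.05685390081631583, 'view': array([[ 0.73918526, -0.67346682,  0.00689923, -0.3562366 ],
       [-0.43771946, -0.48816808, -0.75504543,  0.36852411],
       [ 0.51186603,  0.55509852, -0.65563618,  0.55428006],
       [ 0.        ,  0.        ,  0.        ,  1.        ]])}
top {'intrinsics': array([[524.37382467,   0.        , 281.9417282 ],
       [  0.        , 524.37382467, 210.47455615],
       [  0.        ,   0.        ,   1.        ]]), 'k1': -0.044485716241548824, 'view': array([[ 0.02596124, -0.99964218, -0.0064437 ,  0.08622569],
       [-0.9907958 , -0.02487379, -0.13306002,  0.57323784],
       [ 0.13285213,  0.00983879, -0.99108703,  1.15091353],
       [ 0.        ,  0.        ,  0.        ,  1.        ]])}
```

View pics/scene0.png

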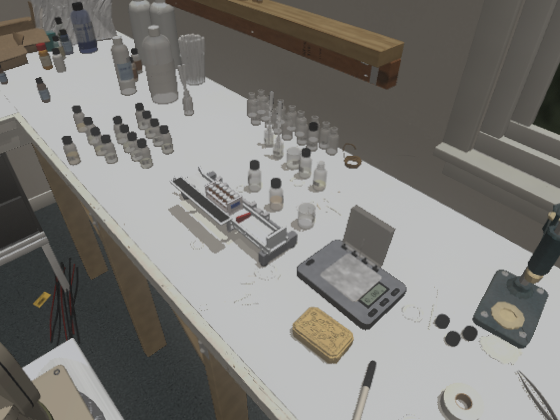

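View pics/top0.png

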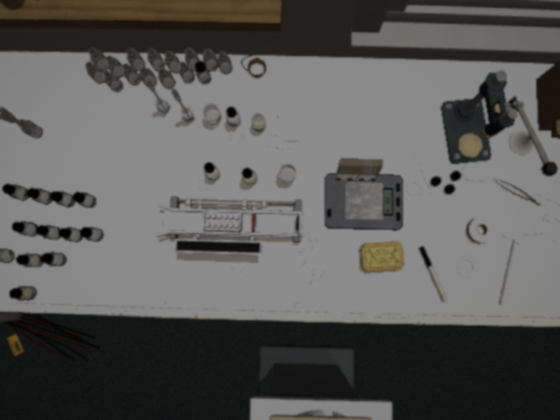

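Run:
```python
import cv2
a=cv2.imread("pics/top0.png")[150:280,140:320]; cv2.imwrite("pics/top0c.png",cv2.convertScaleAbs(cv2.resize(a,None,fx=4.4,fy=4.4,interpolation=cv2.INTER_CUBIC),alpha=1.3))
a=cv2.imread("pics/scene0.png")[150:270,160:310]; cv2.imwrite("pics/scene0c.png",cv2.resize(a,None,fx=5,fy=5,interpolation=cv2.INTER_CUBIC))
```

```text
(no output)
```

View pics/top0c.png

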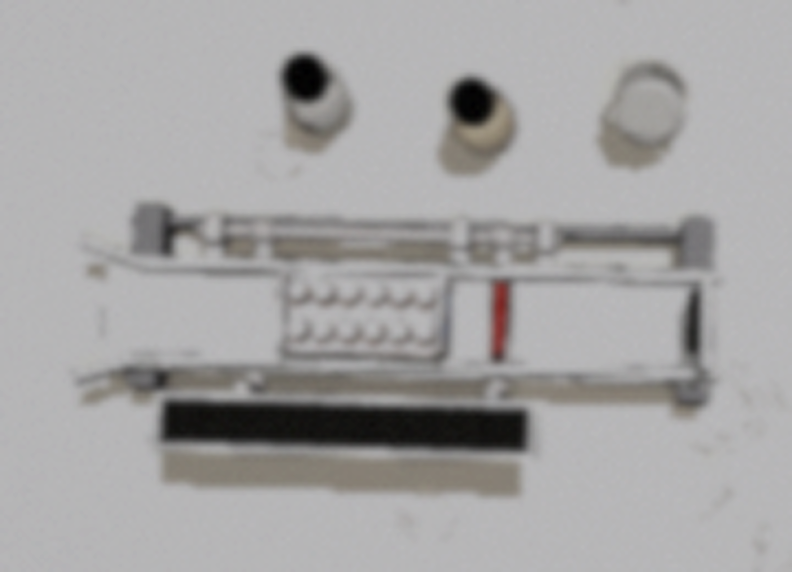

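View pics/scene0c.png

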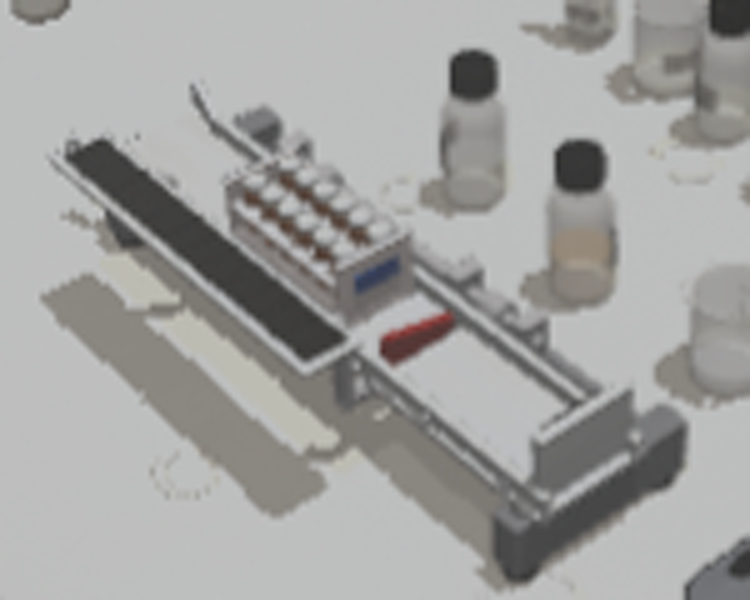

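```bash
cat > h.py <<'E'
import numpy as np,cv2
from workcell import cams
def ray(n,uv):
    m=cams.camera_model(n);K=m["intrinsics"];V=m["view"];k=m["k1"]
    p=(np.atleast_2d(uv)-[K[0,2],K[1,2]])/[K[0,0],K[1,1]]
    q=p.copy()
    for _ in range(20): q=p/(1+k*(q**2).sum(1,keepdims=True))
    d=np.c_[q,np.ones(len(q))]@V[:3,:3]
    c=-V[:3,:3].T@V[:3,3]
    return c,d
def onz(n,uv,z):
    c,d=ray(n,uv); return c+d*((z-c[2])/d[:,2])[:,None]
E
python3 - <<'E'
import numpy as np,cv2
from h import *
a=cv2.imread("pics/top0.png"); g=a.max(2)
m=np.zeros_like(g); m[235:262,170:268]=(g[235:262,170:268]<70)
n,l,s,c=cv2.connectedComponentsWithStats(m); i=1+s[1:,4].argmax()
ys,xs=np.nonzero(l==i); print(s[i])
P=onz("top",np.c_[xs,ys],0.083)[:,:2]
r=cv2.minAreaRect(P.astype(np.float32)*1000);print(r)
b=cv2.boxPoints(r);print(b)
mean=P.mean(0); u,sv,vt=np.linalg.svd(P-mean); ex=vt[0]*np.sign(-vt[0][1])
ey=np.array([-ex[1],ex[0]]); print("mean",mean,"ex",ex,"ang",np.degrees(np.arctan2(ex[1],ex[0])))
# treadle middle lane x=-72,y=-58
O=mean+0.072*ex+0.058*ey; print("origin",O)
def lane(p): d=p[:,:2]-O; return np.c_[d@ex,d@ey]*1000
f=lambda q:np.array(q)/4.4+[140,150]-0.4
print("gate",lane(onz("top",f([[503,280],[499,358]]),0.047)))
print("rack",lane(onz("top",f([[283,275],[283,357],[447,278],[443,357]]),0.076)))
print("stop",lane(onz("top",f([[690,285],[690,355]]),0.076)))
h=cv2.imread("pics/scene0.png")
f2=lambda q:np.array(q)/5.+[160,150]-0.4
print("sc treadle",lane(onz("scene",f2([[67,153],[105,140],[345,345],[307,362]]),0.083)))
print("sc rack",lane(onz("scene",f2([[228,185],[412,235],[338,270]]),0.076)))
D=np.load("pics/top0d.npy");
for u,v in[(220,247),(220,221),(265,222)]:
    c,d=ray("top",[[u,v]]);print(c+d*D[v,u])
E
```

```text
[177 241  83  11 750]
((483.5002746582031, 237.13241577148438), (178.7724151611328, 19.92108726501465), 89.97809600830078)
[[473.50555 147.75003]
 [493.42664 147.7424 ]
 [493.495   326.5148 ]
 [473.5739  326.52243]]
mean [0.48336754 0.23727141] ex [-0.00190738 -0.99999818] ang -90.10928509842192
origin [0.5412301  0.16516091]
gate [[  1.45243791  20.63837852]
 [  0.81139125 -19.46211966]]
rack [[-106.82582      16.48642382]
 [-104.8741641   -24.62932981]
 [ -24.69744784   17.19805758]
 [ -25.17977401  -22.42491955]]
stop [[ 96.64205759  16.95969985]
 [ 97.49188006 -18.07166829]]
sc treadle [[-164.13637876  -62.71579886]
 [-161.04204804  -44.74923111]
 [  19.67918484  -47.98002714]
 [  17.59968544  -65.32647163]]
sc rack [[-104.8724493   -17.84491188]
 [ -23.36867639   20.88743472]
 [ -26.01008267  -17.04978368]]
[[0.48175455 0.23251932 0.0825101 ]]
[[0.54022045 0.23695078 0.0662028 ]]
[[0.54384789 0.13856553 0.0362409 ]]
```

```bash
python3 -m jog '[[[0.03,0.05,0],[0,0,0.17],60],[[0.03,0.05,0],[0,0,0.17],60],[[0.03,0.05,0],[0,0,0.17],60],[[0.03,0.05,0],[0,0,0.17],60],[[0.03,0.05,0],[0,0,0.17],60]]'
```

```text
clock: 0.72
position: [0.3876, -0.3225, 0.2469]
ee_rot: [0.808, 0.589, -0.002, -0.001]
ft_force: [0.9, -0.8, -0.0]
grip_width: 0.599
```

```bash
python3 -m jog '[[[0.02,0.058,0],[0,0,0.13],60],[[0.02,0.058,0],[0,0,0.1],60],[[0.02,0.058,0],[0,0,0.05],60],[[0.02,0.058,0],[0,0,0],60],[[0.02,0.058,0],[0,0,0],60]]' && python3 -m jog '[[[0.01,0.06,0],[0,0,0],60],[[0.01,0.06,0],[0,0,0],60],[[0.0,0.06,0],[0,0,0],60],[[0,0.06,0],[0,0,0],60],[[0,0.06,0],[0,0,0],60]]'
```

```text
clock: 1.35
position: [0.4877, -0.0267, 0.2463]
ee_rot: [0.714, 0.7, -0.003, -0.001]
ft_force: [0.8, -0.3, 0.5]
grip_width: 0.597
clock: 1.98
position: [0.5077, 0.2814, 0.2454]
ee_rot: [0.715, 0.699, -0.003, -0.001]
ft_force: [2.3, -0.4, -0.2]
grip_width: 0.602
```

```bash
python3 -m jog '[[[0.004,0.012,-0.03],[0,0,0.02],60],[[0,0,-0.05],[0,0,0],60],[[0,0,-0.04],[0,0,0],60],[[0,0,-0.012],[0,0,0],60],[[0,0,0],[0,0,0],60]]'
python3 - <<'E'
from workcell import sensors,cams
import cv2,numpy as np
o=sensors.get_obs();print(o["position"],o["ee_rot"],o["ft_force"])
for n,(r,c) in dict(scene=(110,160),top=(150,140)).items():
    p,d=cams.camera(n); cv2.imwrite(f"pics/{n}1.png",cv2.resize(p[r:r+140,c:c+180,::-1],None,fx=4,fy=4,interpolation=cv2.INTER_CUBIC))
E
```

```text
clock: 2.6
position: [0.5088, 0.3006, 0.1097]
ee_rot: [0.705, 0.709, -0.002, -0.002]
ft_force: [-0.6, -0.5, 0.2]
grip_width: 0.597
[0.50879402 0.300568   0.10974834] [ 0.70485914  0.70933879 -0.00241707 -0.00249602] [-0.59340264 -0.49545339  0.22656003]
```

View pics/scene1.png

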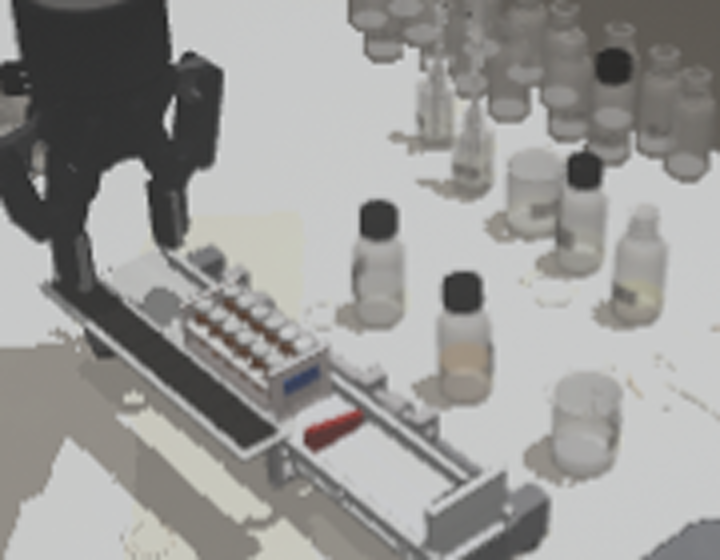

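View pics/top1.png

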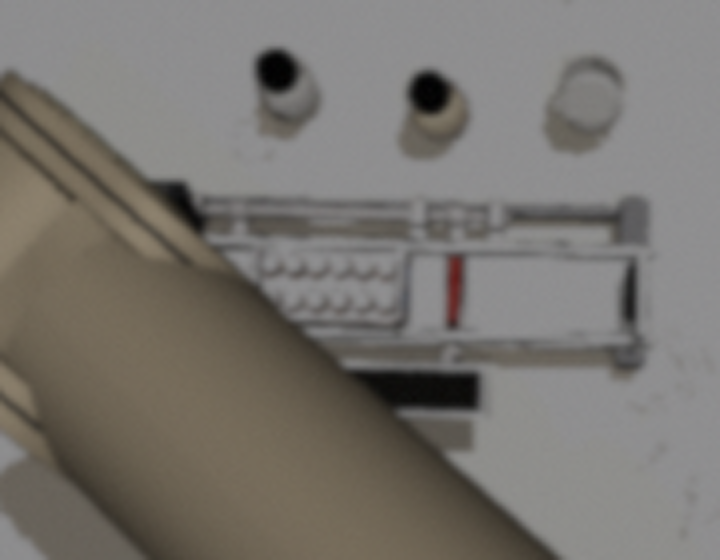

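Run:
```python
from h import *
O=np.array([.5408,.1652])
for uv in([78,288],[55,280],[90,285],[172,245],[160,240],[185,243]):
    q=[[uv[0]/4+160-.4,uv[1]/4+110-.4]]
    print(uv,[np.round((onz("scene",q,z)[0,:2]),4) for z in(.09,.1,.105)])
p,D=cams.camera("scene")
for v in range(171,182):
  r=[]
  for u in (175,178,180,200,203,205):
    c,d=ray("scene",[[u,v]]); r.append(np.round((c+d*D[v,u])[0],3).tolist())
  print(v,r)
```

```text
[78, 288] [array([0.4819, 0.3073]), array([0.4757, 0.2952]), array([0.4726, 0.2891])]
[55, 280] [array([0.4764, 0.3221]), array([0.4703, 0.3096]), array([0.4673, 0.3034])]
[90, 285] [array([0.4883, 0.3052]), array([0.482 , 0.2931]), array([0.4789, 0.287 ])]
[172, 245] [array([0.5435, 0.306 ]), array([0.5362, 0.2938]), array([0.5326, 0.2878])]
[160, 240] [array([0.5412, 0.3146]), array([0.534 , 0.3023]), array([0.5304, 0.2961])]
[185, 243] [array([0.5501, 0.3027]), array([0.5427, 0.2906]), array([0.539 , 0.2845])]
171 [[0.471, 0.296, 0.13], [0.477, 0.294, 0.128], [0.479, 0.289, 0.129], [0.569, 0.36, 0.048], [0.536, 0.292, 0.101], [0.611, 0.407, 0.003]]
172 [[0.471, 0.297, 0.127], [0.477, 0.294, 0.125], [0.479, 0.291, 0.126], [0.57, 0.364, 0.042], [0.571, 0.352, 0.049], [0.61, 0.406, 0.001]]
173 [[0.471, 0.298, 0.123], [0.476, 0.294, 0.123], [0.477, 0.287, 0.126], [0.569, 0.362, 0.041], [0.569, 0.347, 0.05], [0.607, 0.402, 0.001]]
174 [[0.472, 0.301, 0.119], [0.475, 0.293, 0.121], [0.478, 0.289, 0.122], [0.567, 0.359, 0.041], [0.566, 0.344, 0.049], [0.568, 0.338, 0.052]]
175 [[0.471, 0
[... 278 characters left out ...]
472, 0.303, 0.11], [0.475, 0.294, 0.113], [0.478, 0.291, 0.114], [0.56, 0.349, 0.041], [0.565, 0.343, 0.042], [0.566, 0.336, 0.045]]
178 [[0.473, 0.305, 0.106], [0.475, 0.296, 0.11], [0.478, 0.293, 0.109], [0.557, 0.344, 0.042], [0.563, 0.341, 0.041], [0.565, 0.335, 0.043]]
179 [[0.483, 0.327, 0.086], [0.473, 0.294, 0.109], [0.478, 0.294, 0.107], [0.553, 0.339, 0.044], [0.56, 0.337, 0.041], [0.564, 0.333, 0.042]]
180 [[0.481, 0.323, 0.086], [0.474, 0.296, 0.105], [0.477, 0.292, 0.106], [0.551, 0.336, 0.043], [0.558, 0.335, 0.041], [0.562, 0.331, 0.041]]
181 [[0.479, 0.32, 0.086], [0.485, 0.319, 0.084], [0.478, 0.295, 0.101], [0.55, 0.335, 0.042], [0.555, 0.329, 0.043], [0.559, 0.326, 0.042]]
```

```bash
python3 -m jog '[[[0.003,0,-0.012],[0,0,0],60],[[0,0,-0.008],[0,0,0],60],[[0,0,-0.006],[0,0,0],60],[[0,0,0],[0,0,0],60]]'; python3 -m jog '[[[0,0,-0.008],[0,0,0],60],[[0,0,-0.006],[0,0,0],60],[[0,0,0],[0,0,0],60]]'
```

```text
clock: 3.25
position: [0.5129, 0.302, 0.0861]
ee_rot: [0.705, 0.709, -0.0, -0.002]
ft_force: [-0.9, -0.7, 4.0]
grip_width: 0.6
clock: 3.62
position: [0.5123, 0.3025, 0.0722]
ee_rot: [0.705, 0.71, -0.0, -0.002]
ft_force: [-3.7, -0.9, 4.3]
grip_width: 0.603
```

```bash
python3 -m jog '[[[0,0,-0.004],[0,0,0],60],[[0,0,-0.003],[0,0,0],60],[[0,0,0],[0,0,0],60]]'
python3 - <<'E'
from workcell import sensors,cams
import cv2,numpy as np
o=sensors.get_obs();print(o["position"],o["ee_rot"],o["ft_force"])
for n,(r,c) in dict(scene=(110,160),top=(150,140)).items():
    p,d=cams.camera(n); cv2.imwrite(f"pics/{n}2.png",cv2.resize(p[r:r+140,c:c+180,::-1],None,fx=4,fy=4,interpolation=cv2.INTER_CUBIC))
E
```

```text
clock: 4.0
position: [0.5119, 0.3028, 0.069]
ee_rot: [0.704, 0.71, -0.001, -0.001]
ft_force: [-4.7, -3.4, 8.2]
grip_width: 0.602
[0.51192906 0.30280074 0.06901773] [ 0.70446447  0.70973758 -0.00094571 -0.00121624] [-4.68336104 -3.36342371  8.19309809]
```

View pics/scene2.png

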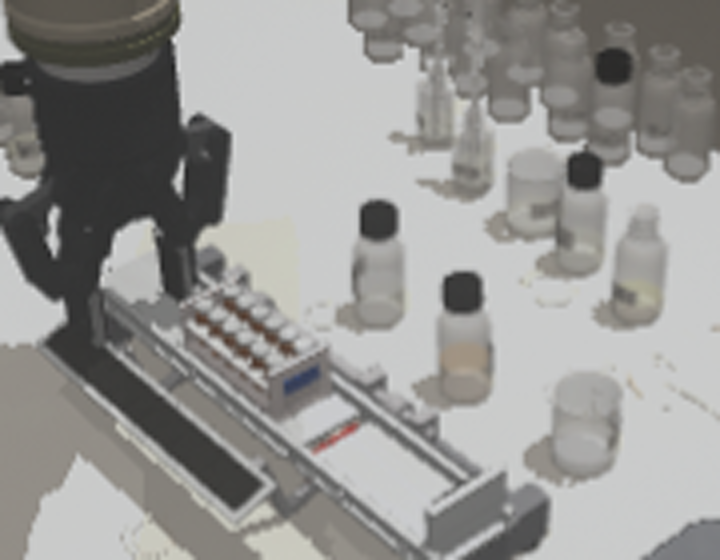

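View pics/top2.png

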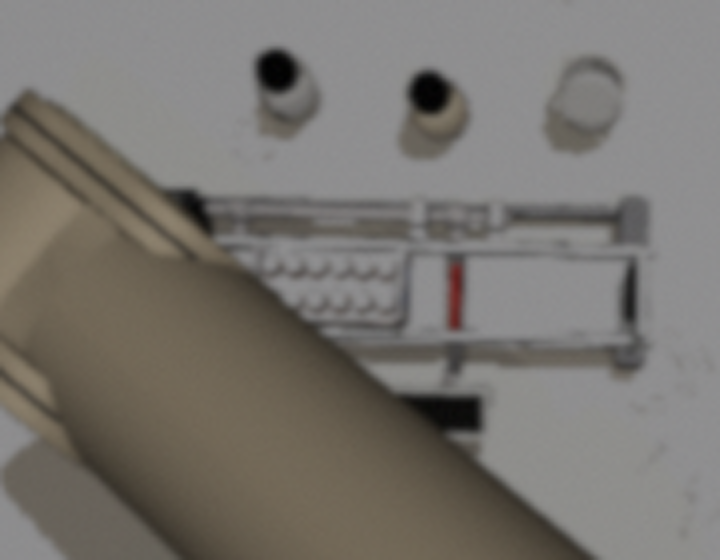

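Run:
```python
from h import *
p,D=cams.camera("scene")
def P(u,v):
    c,d=ray("scene",[[u,v]]); return np.round((c+d*D[v,u])[0],3).tolist()
for X,Y in((130,385),(170,420),(200,450),(240,490)): 
    u,v=int(X/4+160),int(Y/4+110); print("tread",P(u,v))
for X,Y in((330,440),(345,432),(355,425),(340,465),(310,420)):
    u,v=int(X/4+160),int(Y/4+110); print("gate",p[v,u],P(u,v))
for v in range(176,188): print(v,[P(u,v) for u in (203,205,206)])
for v in range(190,198): print(v,[P(u,v) for u in (179,182,184)])
```

```text
tread [0.476, 0.256, 0.055]
tread [0.476, 0.219, 0.054]
tread [0.476, 0.189, 0.054]
tread [0.475, 0.153, 0.052]
gate [144  89  85] [0.542, 0.166, 0.035]
gate [168 110 109] [0.551, 0.164, 0.037]
gate [147  86  82] [0.557, 0.164, 0.039]
gate [201 202 203] [0.531, 0.143, 0.04]
gate [201 202 204] [0.539, 0.179, 0.043]
176 [[0.539, 0.299, 0.082], [0.541, 0.294, 0.084], [0.543, 0.293, 0.083]]
177 [[0.538, 0.298, 0.08], [0.541, 0.294, 0.081], [0.541, 0.29, 0.083]]
178 [[0.539, 0.301, 0.074], [0.539, 0.292, 0.08], [0.542, 0.293, 0.077]]
179 [[0.539, 0.301, 0.072], [0.539, 0.292, 0.077], [0.542, 0.293, 0.075]]
180 [[0.538, 0.301, 0.07], [0.54, 0.295, 0.072], [0.541, 0.292, 0.073]]
181 [[0.538, 0.3, 0.067], [0.539, 0.294, 0.07], [0.54, 0.29, 0.072]]
182 [[0.538, 0.301, 0.064], [0.539, 0.294, 0.068], [0.541, 0.294, 0.066]]
183 [[0.538, 0.302, 0.061], [0.538, 0.293, 0.066], [0.54, 0.292, 0.065]]
184 [[0.538, 0.302, 0.057], [0.538, 0.293, 0.063], [0.54, 0.292, 0.063]]
185 [[0.547, 0.318, 0.041], [0.54, 0.297, 0.056], [0.528, 0.272, 0.077]]
186 [[0.545, 0.315, 0.041], [0.523, 0.269, 0.079], [0.526, 0.271, 0.076]]
187 [[0.541, 0.309, 0.044], [0.522, 0.269, 0.076], [0.525, 0.27, 0.074]]
190 [[0.474, 0.299, 0.075], [0.479, 0.296, 0.075], [0.483, 0.294, 0.074]]
191 [[0.474, 0.3, 0.072], [0.479, 0.296, 0.072], [0.482, 0.292, 0.073]]
192 [[0.476, 0.305, 0.065], [0.478, 0.294, 0.071], [0.481, 0.291, 0.071]]
193 [[0.473, 0.3, 0.067], [0.479, 0.298, 0.065], [0.481, 0.293, 0.067]]
194 [[0.48, 0.314, 0.052], [0.478, 0.297, 0.063], [0.481, 0.292, 0.065]]
195 [[0.478, 0.312, 0.052], [0.478, 0.296, 0.061], [0.482, 0.295, 0.059]]
196 [[0.475, 0.307, 0.053], [0.48, 0.302, 0.053], [0.481, 0.294, 0.058]]
197 [[0.473, 0.303, 0.054], [0.478, 0.298, 0.054], [0.482, 0.296, 0.053]]
```

```bash
python3 -m jog '[[[0,-0.006,-0.001],[0,0,0],60],[[0,-0.006,-0.001],[0,0,0],60],[[0,-0.006,-0.001],[0,0,0],60]]'
```

```text
clock: 4.53
position: [0.5131, 0.2908, 0.0697]
ee_rot: [0.703, 0.711, 0.005, -0.003]
ft_force: [-2.3, 3.7, 5.7]
grip_width: 0.6
```

```bash
python3 -m jog '[[[0,-0.008,-0.002],[0,0,0],60],[[0,-0.008,-0.001],[0,0,0],60],[[0,-0.008,-0.001],[0,0,0],60]]'
```

```text
clock: 4.9
position: [0.5156, 0.2735, 0.0702]
ee_rot: [0.702, 0.712, 0.013, -0.004]
ft_force: [-0.5, 5.6, 2.2]
grip_width: 0.6
```

```bash
cat > st.py <<'E'
import sys
from h import *
from workcell import sensors
from scipy.spatial.transform import Rotation as R
o=sensors.get_obs();r=R.from_quat(o["ee_rot"]);p=np.array(o["position"])
print("p",p.round(4),"fix",(R.from_quat([.7064,.7078,0,0])*r.inv()).as_rotvec().round(4),"F",np.round(o["ft_force"],1))
for s in(-1,1): print("tip",(p+r.apply([0,s*.034,.014])).round(4))
if len(sys.argv)>1:
    n="scene";q,D=cams.camera(n); cv2.imwrite(f"pics/{sys.argv[1]}.png",cv2.resize(q[110:250,160:340,::-1],None,fx=4,fy=4,interpolation=cv2.INTER_CUBIC))
E
python3 st.py s3
```

```text
p [0.5156 0.2735 0.0702] fix [-0.0233  0.0122 -0.0114] F [-0.5  5.6  2.2]
tip [0.4818 0.2734 0.0558]
tip [0.5498 0.2743 0.0566]
```

View pics/s3.png

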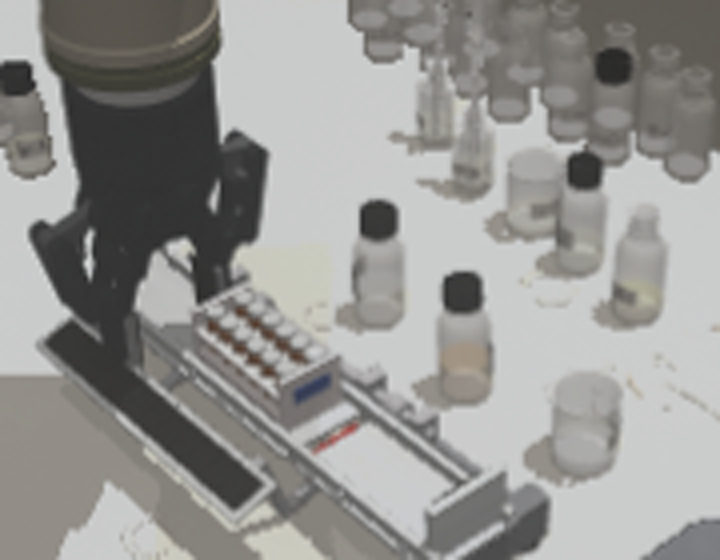

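The rack has started to move, with its front bottom corner at about (285,425). The gate strip at (335,437) is still flush. I'll correct the small tilt and x drift and continue.

```bash
python3 -m jog '[[[-0.002,-0.008,-0.002],[-0.01,0.006,-0.006],60],[[-0.002,-0.008,-0.002],[-0.01,0.004,-0.004],60],[[-0.001,-0.008,-0.002],[-0.005,0.002,-0.002],60]]'; python3 st.py s4
```

```text
clock: 5.32
position: [0.5149, 0.2571, 0.0699]
ee_rot: [0.706, 0.708, 0.009, 0.0]
ft_force: [0.3, 9.6, 9.3]
grip_width: 0.599
p [0.5149 0.2571 0.0699] fix [-0.012   0.0129 -0.002 ] F [0.3 9.6 9.3]
tip [0.4811 0.2571 0.0555]
tip [0.5491 0.2574 0.0563]
```

View pics/s4.png

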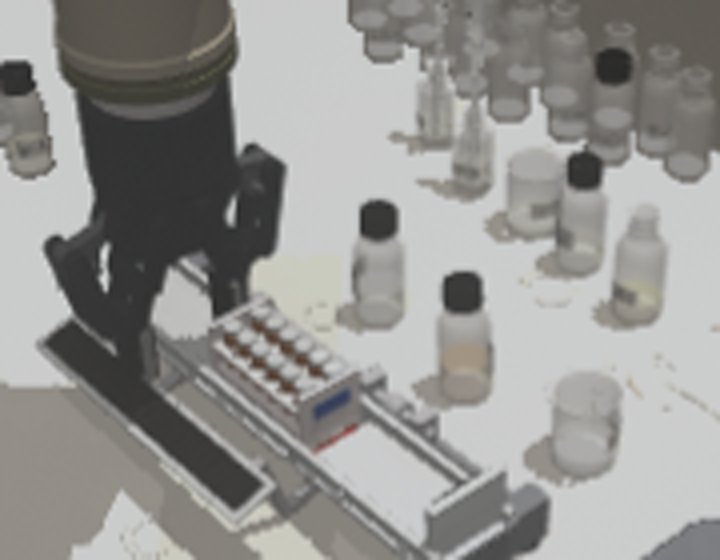

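```bash
python3 -m jog '[[[-0.003,-0.008,-0.002],[-0.006,0.006,-0.002],60],[[-0.003,-0.008,-0.002],[-0.004,0.004,0],60],[[-0.002,-0.008,-0.002],[-0.004,0.002,0],60]]'; python3 st.py s5
```

```text
clock: 5.75
position: [0.5118, 0.2409, 0.0697]
ee_rot: [0.705, 0.709, 0.01, 0.001]
ft_force: [2.3, 8.7, 7.1]
grip_width: 0.605
p [0.5118 0.2409 0.0697] fix [-0.0119  0.0151 -0.0034] F [2.3 8.7 7.1]
tip [0.4781 0.2409 0.0552]
tip [0.5461 0.2413 0.0563]
```

View pics/s5.png

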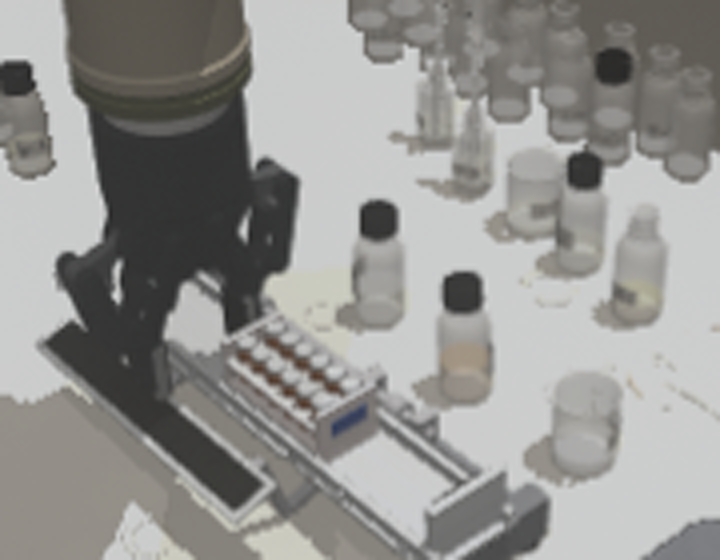

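The rack's front, with its lower corner at (325,455), is over the flush gate without trouble. The near fingertip is centred on the tread at (155,390). Next I continue the push.

```bash
python3 -m jog '[[[-0.001,-0.009,-0.002],[-0.006,0.006,-0.002],60],[[-0.001,-0.009,-0.002],[-0.004,0.004,0],60],[[-0.001,-0.009,-0.002],[-0.004,0.004,0],60],[[-0.001,-0.009,-0.002],[-0.004,0.002,0],60]]'; python3 st.py s6
```

```text
clock: 6.3
position: [0.5121, 0.2181, 0.0696]
ee_rot: [0.703, 0.711, 0.01, 0.0]
ft_force: [-2.2, 10.0, 10.8]
grip_width: 0.601
p [0.5121 0.2181 0.0696] fix [-0.014   0.0148 -0.0093] F [-2.2 10.  10.8]
tip [0.4783 0.2179 0.0551]
tip [0.5463 0.2186 0.0561]
```

```bash
python3 -m jog '[[[-0.001,-0.009,-0.002],[-0.006,0.006,-0.006],60],[[-0.001,-0.009,-0.002],[-0.006,0.006,-0.004],60],[[-0.001,-0.009,-0.002],[-0.004,0.004,-0.002],60],[[-0.001,-0.009,-0.002],[-0.004,0.002,0],60]]'; python3 st.py s7
```

```text
clock: 6.85
position: [0.5123, 0.1957, 0.0696]
ee_rot: [0.704, 0.71, 0.009, -0.001]
ft_force: [-2.3, 10.4, 10.5]
grip_width: 0.603
p [0.5123 0.1957 0.0696] fix [-0.0137  0.0122 -0.0058] F [-2.3 10.4 10.5]
tip [0.4784 0.1956 0.0552]
tip [0.5464 0.1961 0.056 ]
```

View pics/s7.png

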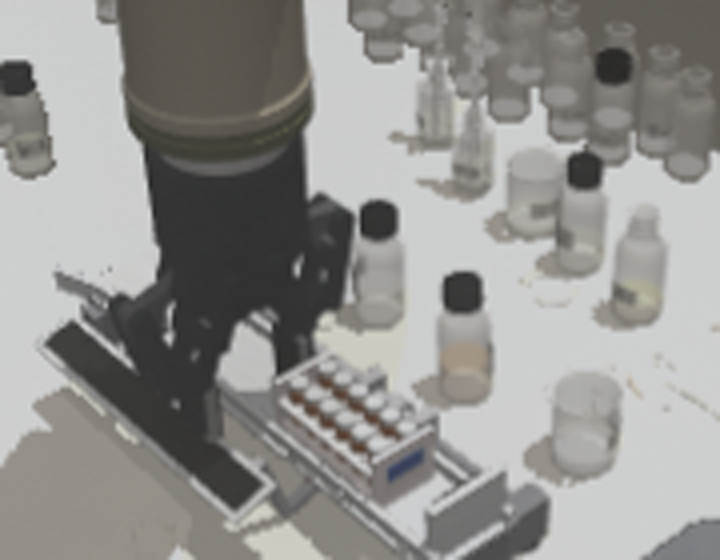

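```bash
python3 -m jog '[[[-0.001,-0.009,-0.002],[-0.006,0.006,-0.006],60],[[-0.001,-0.009,-0.002],[-0.006,0.006,-0.002],60],[[-0.001,-0.009,-0.002],[-0.004,0.004,-0.002],60]]'; python3 -m jog '[[[-0.001,-0.007,-0.002],[-0.004,0.002,0],60]]';  python3 st.py s8
```

```text
clock: 7.28
position: [0.5125, 0.1789, 0.0695]
ee_rot: [0.706, 0.709, 0.007, -0.001]
ft_force: [-3.4, 10.6, 11.7]
grip_width: 0.603
clock: 7.4
position: [0.5126, 0.1754, 0.0695]
ee_rot: [0.705, 0.709, 0.008, -0.001]
ft_force: [-3.2, 10.1, 11.3]
grip_width: 0.599
p [0.5126 0.1754 0.0695] fix [-0.0128  0.0096 -0.0044] F [-3.2 10.1 11.3]
tip [0.4788 0.1754 0.0552]
tip [0.5467 0.1758 0.0558]
```

View pics/s8.png

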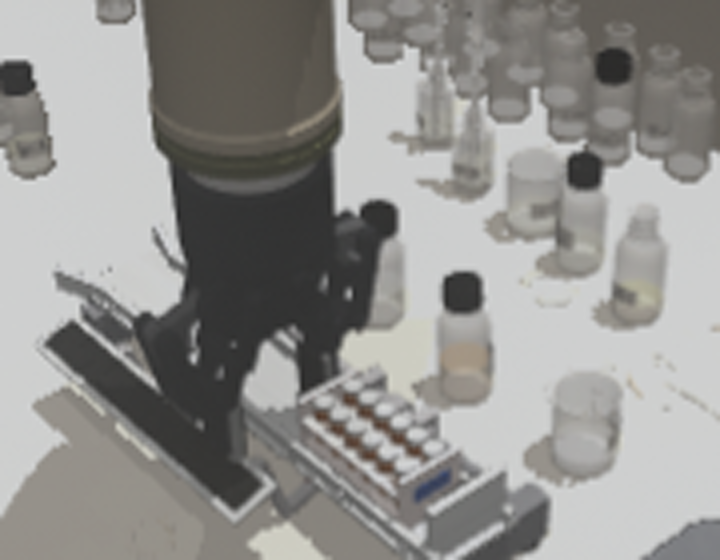

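```bash
python3 -m jog '[[[-0.001,-0.007,-0.002],[-0.004,0.004,-0.002],60]]'; python3 -m jog '[[[-0.001,-0.007,-0.002],[-0.004,0.004,0],60]]'; python3 -m jog '[[[-0.001,-0.006,-0.002],[-0.004,0.002,0],60]]'
```

```text
clock: 7.58
position: [0.5126, 0.172, 0.0695]
ee_rot: [0.705, 0.709, 0.008, -0.002]
ft_force: [-2.7, 10.4, 12.2]
grip_width: 0.599
clock: 7.7
position: [0.5126, 0.1688, 0.0695]
ee_rot: [0.704, 0.71, 0.008, -0.002]
ft_force: [-3.3, 10.9, 12.0]
grip_width: 0.6
clock: 7.82
position: [0.5126, 0.1665, 0.0695]
ee_rot: [0.703, 0.711, 0.009, -0.002]
ft_force: [-3.8, 11.0, 13.0]
grip_width: 0.6
```

```bash
python3 -m jog '[[[-0.001,-0.006,-0.002],[-0.004,0.004,-0.002],60]]'; python3 -m jog '[[[-0.001,-0.006,-0.002],[-0.004,0.004,0],60]]'; python3 st.py s9
```

```text
clock: 7.95
position: [0.5126, 0.1643, 0.0695]
ee_rot: [0.703, 0.711, 0.009, -0.002]
ft_force: [-3.4, 10.7, 12.1]
grip_width: 0.6
clock: 8.07
position: [0.5126, 0.1621, 0.0695]
ee_rot: [0.702, 0.712, 0.01, -0.003]
ft_force: [-4.0, 12.0, 13.4]
grip_width: 0.601
p [0.5126 0.1621 0.0695] fix [-0.0173  0.01   -0.0119] F [-4.  12.  13.4]
tip [0.4788 0.1619 0.0551]
tip [0.5468 0.1628 0.0558]
```

View pics/s9.png

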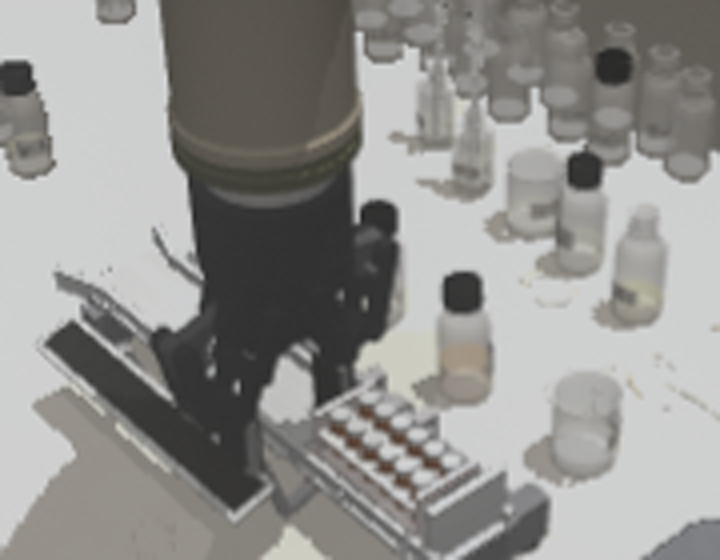

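```bash
python3 -m jog '[[[-0.001,-0.005,-0.002],[-0.006,0.004,-0.006],60]]'; python3 -m jog '[[[-0.001,-0.005,-0.002],[-0.006,0.004,-0.004],60]]'
```

```text
clock: 8.25
position: [0.5126, 0.1616, 0.0695]
ee_rot: [0.703, 0.711, 0.01, -0.003]
ft_force: [-2.5, 17.1, 10.1]
grip_width: 0.598
clock: 8.38
position: [0.5125, 0.1616, 0.0695]
ee_rot: [0.703, 0.711, 0.01, -0.003]
ft_force: [-1.9, 15.8, 9.5]
grip_width: 0.597
```

```bash
python3 -m jog '[[[-0.001,-0.008,-0.002],[-0.006,0.004,-0.004],60]]'; python3 -m jog '[[[-0.001,-0.009,-0.002],[-0.004,0.004,-0.002],60]]'
python3 - <<'E'
from h import *
O=np.array([.5408,.1652])
p,D=cams.camera("scene"); q=p[200:260,215:310,::-1]; cv2.imwrite("pics/s10.png",cv2.resize(q,None,fx=8,fy=8,interpolation=cv2.INTER_CUBIC))
E
```

```text
clock: 8.5
position: [0.5122, 0.1613, 0.0697]
ee_rot: [0.703, 0.711, 0.011, -0.004]
ft_force: [-1.9, 29.7, 4.4]
grip_width: 0.6
clock: 8.62
position: [0.5118, 0.161, 0.0699]
ee_rot: [0.701, 0.713, 0.014, -0.006]
ft_force: [-0.5, 30.2, 3.2]
grip_width: 0.6
```

View pics/s10.png

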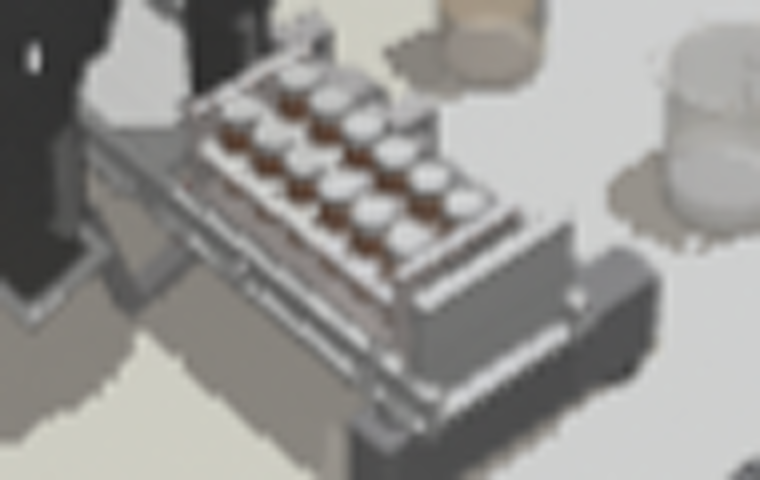

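```bash
python3 -m jog '[[[0,0.008,-0.002],[-0.01,0.005,-0.005],60],[[0,0.01,-0.002],[-0.005,0.005,-0.005],60],[[0,0.01,-0.001],[0,0,0],60],[[0,0,0],[0,0,0],60]]'; python3 st.py s11
```

```text
clock: 9.18
position: [0.5139, 0.181, 0.0697]
ee_rot: [0.706, 0.708, -0.001, 0.002]
ft_force: [-2.6, 4.3, 5.2]
grip_width: 0.601
p [0.5139 0.181  0.0697] fix [ 0.0043  0.0023 -0.002 ] F [-2.6  4.3  5.2]
tip [0.48   0.1808 0.0557]
tip [0.548  0.181  0.0558]
```

View pics/s11.png

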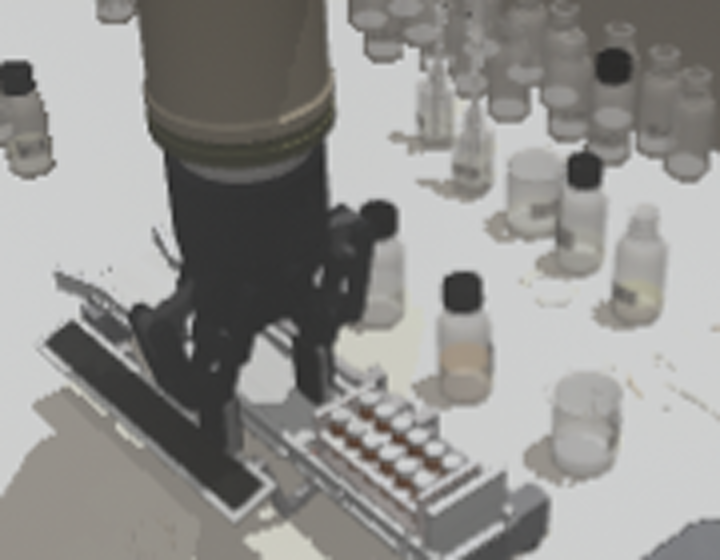

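The finger is clear of the rack, which stays against the stop. The treadle is still held down, so I'll raise it gently.

```bash
python3 -m jog '[[[0,0,0.01],[0,0,0],60],[[0,0,0.01],[0,0,0],60],[[0,0,0.01],[0,0,0],60],[[0,0,0.015],[0,0,0],60],[[0,0,0.03],[0,0,0],60]]';python3 -m jog '[[[0,0,0.05],[0,0,0],60],[[-0.02,0.03,0.04],[0,0,0],60],[[-0.03,0.06,0.02],[0,0,0],60],[[-0.03,0.06,0],[0,0,0],60],[[0,0.05,0],[0,0,0],60]]'; python3 -m jog '[[[0,0.05,0],[0,0,0],60],[[0,0.05,0],[0,0,0],60],[[0,0,0],[0,0,0],60]]'
python3 - <<'E'
from h import *
O=np.array([.5408,.1652])
for n,(r,c) in dict(scene=(140,160),top=(150,140)).items():
    p,d=cams.camera(n); cv2.imwrite(f"pics/{n}12.png",cv2.resize(p[r:r+135,c:c+180,::-1],None,fx=4.4,fy=4.4,interpolation=cv2.INTER_CUBIC))
E
```

```text
clock: 9.85
position: [0.5146, 0.1796, 0.1478]
ee_rot: [0.706, 0.708, -0.001, 0.003]
ft_force: [0.3, -0.6, -0.2]
grip_width: 0.601
clock: 10.48
position: [0.437, 0.3713, 0.2652]
ee_rot: [0.709, 0.705, 0.001, 0.004]
ft_force: [0.4, -0.9, 1.2]
grip_width: 0.596
clock: 10.85
position: [0.4336, 0.4773, 0.2664]
ee_rot: [0.708, 0.707, -0.0, 0.003]
ft_force: [0.2, -0.8, -0.9]
grip_width: 0.596
```

View pics/scene12.png

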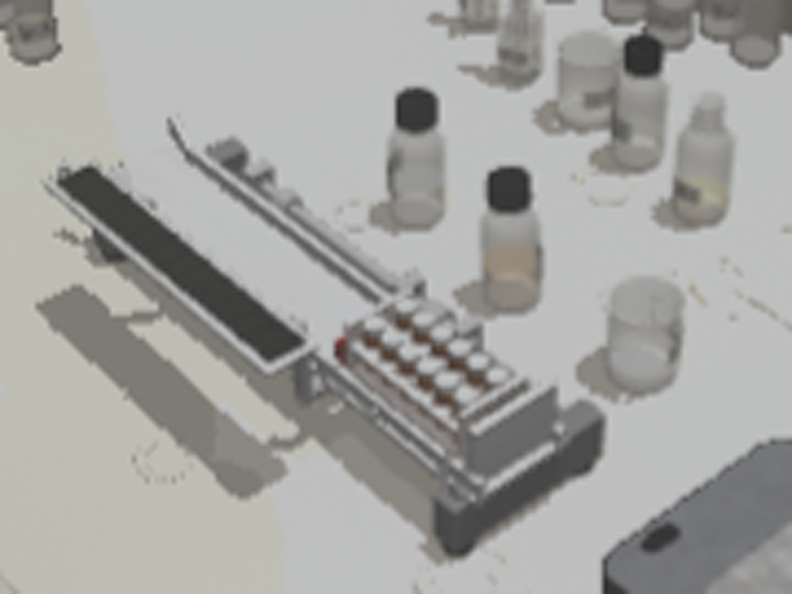

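View pics/top12.png

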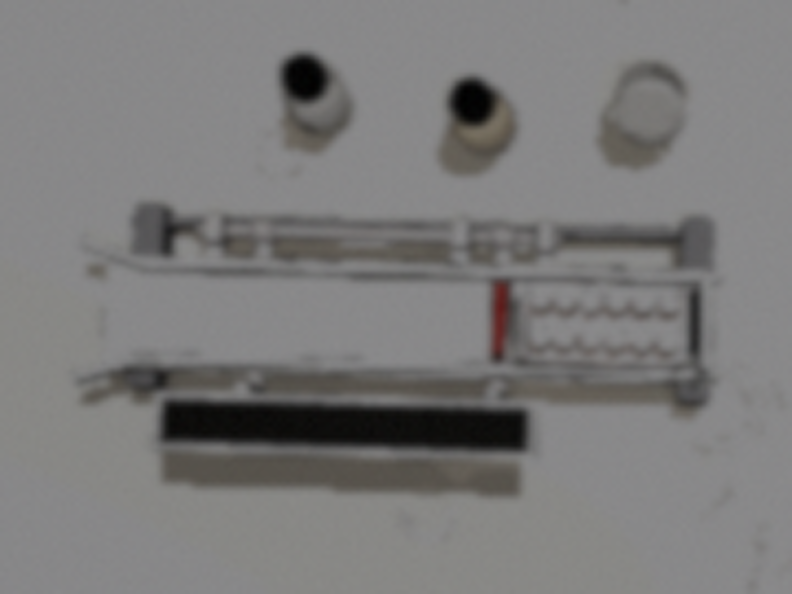

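The top view shows the rack against the rubber (about column 690), the red gate standing behind it at (500,320), and the treadle back at its starting place. The bottles and beaker are unmoved. I'm handing in.

```bash
python3 -c "
from workcell import manip,sensors
print(sensors.get_obs()['ft_force']);print(manip.hand_in())"
```

```text
[ 0.48970135 -0.02711924 -0.26808904]
the job is handed in; nothing more can be done
None
```

The rack is home against the rubber end stop and the gate has sprung up behind it. The job is handed in.

**What I did:** One fingertip held the treadle about 28 mm down, which kept the gate just below the deck. The other finger pushed the rack along the lane and over the gate until it stopped moving. The push force then rose from about 11 N to 30 N with almost no further movement, so I took that as home. I backed off the rack with the treadle still held, then lifted away and moved the arm clear.

**Last checks:**
- **Rack:** both cameras show it upright and against the stop.
- **Gate and treadle:** the red gate is up behind the rack, and the treadle is back at its starting height.
- **Bottles and beaker:** they are where they stood at the start.
- **Gold tin:** it was outside the last close-up pictures, so I didn't check it again. The arm passed above that side at about 0.25 m on its way in, without contact.
- **Robot:** it was touching nothing, with less than 1 N on the wrist. It finished at about 11 s of the 43 s allowed.

No check failed. I judged "home" by the stall and the pictures, and did not measure the rack's final position to the millimetre.

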